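Restock the humidor chest

ROBOT

A 6-joint arm with a two-finger parallel gripper is mounted at the origin on a cart in front of the work surface, level with it; the furniture and walls round the work are solid. World frame = base frame: x ahead of the robot, y to its left, z up, the work surface at z = 0. Lengths are in m, angles in rad, forces in N, time in s.
With the tool pointing down it reaches from about 0.35 to 0.975 m from the base axis. Payload 7.1 kg.
Tool frame: the origin (TCP) lies midway between the tips of the shut fingers; the grasp point (between the pads) lies 19 mm behind it; z points along the fingers, x is the direction in which the jaws open and shut, and the axes are right-handed (so a half turn about z gives the same grasp; the last joint's range is limited). The gripper opens to 88 mm and grips with 3 to 60 N. Pads are 20 mm wide; open, the fingers measure 115 mm over their backs; the gripper's body (75 mm by 178 mm) begins 61 mm behind the grasp point.
Start: joints at [-1.309, 0.423, 1.63, -0, 1.089, -0.019], TCP at [0.173, -0.6, 0.223] pointing down, gripper open.
Joint ranges: [-3, 3], [-0.9, 2.11], [0.09, 2.58], [-1.31, 4.45], [0.11, 2.69], [-2.54, 2.54]. Speed limits (rad/s): [2.39, 2.39, 3.01, 3.14, 3.14, 3.14].

INTERFACE

Orientations are given as a unit quaternion [w, x, y, z].
In Python, from station import move_pose, movel, movej, command_gripper, wait, inverse_kinematics, read_camera, camera_info, MotionError, job_done, get_time, get_joint_pos, get_qvel, get_effort, get_tcp_pos, get_ee_rot, get_ft_force, get_ft_torque, get_grip_width gives the robot as it stands. Calls block until the motion is done:
- move_pose(position, orientation): joint-space move of the TCP to a pose.
- movel(position, frame=None, v=0.15, until_force=None): straight line of the TCP; frame=None keeps the orientation; v is the mean speed in m/s. With until_force (N) it stops when the force on the tool has changed by that much, and returns True; else False.
- movej(angles): joint-space move.
- command_gripper(opening): opening from 0.0 (shut) to 1.0 (fully open); the grip force is fixed at half the most; returns when the fingers have stopped.
- wait(seconds).
- inverse_kinematics(position, orientation): joint angles nearest the present ones, or None.
- read_camera(name): name is "scene" or "top"; returns the picture (400x640x3 uint8, red, green, blue); there is no depth.
- camera_info(name): a dict with "intrinsics" (3x3 intrinsics, pixels), "dist" ([k1, k2, p1, p2, k3] as OpenCV has them; the pictures are not rectified), "T" (4x4, takes a point from camera to world coordinates). Camera axes: x right, y up, looking along -z (the intrinsics and any distortion apply to the point x, -y, -z); pixel columns grow to the right and rows downward; lengths in m; the calibration is good to about 2 mm. A picture is of the moment at which its call begins. camera_info takes no time and is no camera call.
A pose or a line that the arm cannot do raises MotionError and nothing moves.
- job_done(): hands the job in, once; it reports no verdict.
Readings, each from a call of its own:
- get_time(): time.
- get_joint_pos(): joint angles.
- get_qvel(): joint speeds.
- get_effort(): joint torques, N m.
- get_tcp_pos(): TCP position.
- get_ee_rot(): TCP orientation.
- get_ft_force(): force on the tool from outside, world axes, zero at the start.
- get_ft_torque(): the same for the moment, N m.
- get_grip_width(): opening from 0.0 (shut) to 1.0 (fully open).
Only numpy, scipy, OpenCV 4.12 (cv2) and the standard library are available. Lean on these libraries where they do the work, as an engineer would, in place of code of your own. Each camera call takes 0.05 s, during which the arm holds its last target.

TASK

Restock the low wooden humidor chest: its sliding cover has no handle, so press on it from above and drag it back toward you by friction, all the way open to its stop. Take the dried-out humidifier out of its brass collar and put it in the open tray, set the fresh one that stands on the small closed box into the collar, turning it until its two lugs drop into the gaps and it sits fully down, and lay every loose cheroot from the rolling board lengthwise in a notch of the rack, one to a notch. Then slide the cover shut again until you feel it reach its stop. Leave the glue pot and the thread spool where they are.

Things in the scene. Friction and masses are not known exactly. Their poses are not given: they have to be found in the camera images.
- chest: Brown wooden humidor chest, fixed, 290 x 304 x 74 mm; origin under its centre, -x side (brass dial) to the front. Rear half: open compartment, inside x 10 to 135, y -142 to 142 mm, floor z 20; its walls are 68 high. Front half: fixed deck, top z 59, which the opened cover slides over. Along both sides lips, top z 74, reaching 4 mm in, hold the cover's edges down. Rack on the left (y -74 to 135), collar on the right.
- cover (a joint): How far the sliding cover is open, in m: 0 = shut against its rear stop, 0.130 = fully open against its front stop; it slides along the chest's -x axis, against about 1.2 N of rubbing, and stays where it is left. At the start it is shut or up to 15 mm ajar.
- cover_top (a point): Middle of the top face of the sliding cover, which moves with it; axes as the chest's. A flat board 131 (x) x 281 (y) x 8 mm in side grooves, cannot be lifted, no handle, only a flush cork strip of 30 x 90 mm in its middle (press there). Top 68 mm, underside 60 mm above the table: what stands higher in the compartment blocks it.
- notch0 (a point): Notch 0 of the rack: where the middle of a cheroot lies that rests in it, 38 mm above the table; the cheroot lies along this point's x (chest x). The rack is two bars along chest y, 8 mm thick, 30 mm before and behind this point, with 5 notches 37 mm apart: flat bottoms 14 mm wide at z 32, sides sloping 45 degrees up to ridges at z 43. Any cheroot may lie in any notch, one in each.
- notch1 (a point): Notch 1 of the rack, as notch 0, 37 mm to its right along chest y
- notch2 (a point): Notch 2 of the rack, as notch 0, 74 mm to its right along chest y
- notch3 (a point): Notch 3 of the rack, as notch 0, 111 mm to its right along chest y
- notch4 (a point): Notch 4 of the rack, as notch 0, 148 mm to its right along chest y, next to the humidifier's collar
- cheroot_0_mid (a point): Middle (half-way up) of cheroot 0, 97 to 102 mm long, 12 mm thick, 14 g, with a paper band; its length is along its y; it hardly rolls. Three to five of the five are there (None: absent), at the start side by side on the rolling board, at least 45 mm apart, middles 12 mm above the table.
- cheroot_1_mid (a point): Middle (half-way up) of cheroot 1, 97 to 102 mm long, 12 mm thick, 14 g, with a paper band; its length is along its y; it hardly rolls. Three to five of the five are there (None: absent), at the start side by side on the rolling board, at least 45 mm apart, middles 12 mm above the table.
- cheroot_2_mid (a point): Middle (half-way up) of cheroot 2, 97 to 102 mm long, 12 mm thick, 14 g, with a paper band; its length is along its y; it hardly rolls. Three to five of the five are there (None: absent), at the start side by side on the rolling board, at least 45 mm apart, middles 12 mm above the table.
- cheroot_3_mid (a point): Middle (half-way up) of cheroot 3, 97 to 102 mm long, 12 mm thick, 14 g, with a paper band; its length is along its y; it hardly rolls. Three to five of the five are there (None: absent), at the start side by side on the rolling board, at least 45 mm apart, middles 12 mm above the table.
- cheroot_4_mid (a point): Middle (half-way up) of cheroot 4, 97 to 102 mm long, 12 mm thick, 14 g, with a paper band; its length is along its y; it hardly rolls. Three to five of the five are there (None: absent), at the start side by side on the rolling board, at least 45 mm apart, middles 12 mm above the table.
- board: Rolling board of light wood, fixed, 290 x 150 x 6 mm, lying left of the chest; origin under its centre, its length along its x.
- humidifier_mid (a point): Middle (17 mm above foot) of the fresh humidifier, a black cartridge, 50 to 100 g, standing on the closed box right of the chest: round body 43 mm across, 18 high; on top a straight bar to hold it by, 12 thick (its x), 34 long (its y), 16 high; total height 34 mm. At its foot two lugs, 8 wide, 8 high, stick out along +y and -y to 58 mm over all, in line with the bar. A half turn makes no difference.
- seat (a point): Centre of the humidifier's seat on the compartment floor, 20 mm above the table: a brass collar 10 mm high, 49 mm across inside, 74 outside, with two gaps 13 mm wide along this point's +y and -y for the lugs. With the lugs in the gaps the humidifier drops 10 mm to the floor (its middle 17 mm above this point); turned more than about 6 degrees off, it stands on the collar and blocks the cover.
- old_humidifier_mid (a point): Middle (17 mm above its foot) of the dried-out humidifier, the same in shape and size as the fresh one, 60 g; at the start it sits in the collar inside the chest, under the cover, its bar along chest y.
- low_box: Closed cheroot box of pale wood, fixed, right of the chest, 88 x 126 x 52 mm high, on which the fresh humidifier stands; origin under its centre.
- tray: Open wooden tray, fixed, right of the chest and nearer to the robot, 100 (its x) x 150 (its y) x 50 mm high, walls 6 mm, floor 5 mm thick; origin under its centre.
- glue_pot: White glue pot, 65 mm wide and 44 mm high, to be left alone; origin under its centre.
- thread_spool: Spool of red thread, 40 mm wide and 48 mm high, to be left alone; origin under its centre.
There are look-alikes about, which are no part of the job. Leave any orange look-alike of the part that bears humidifier_mid alone.

How it is judged:
By the outcome, as a careful person would: the job done as asked, in the order asked, and still so for the second after the job is handed in, with the robot touching nothing.
Of cheroot_0, cheroot_1, cheroot_2, cheroot_3, cheroot_4 only 3 to 5 are there at a start; the rules pass over those that are not, and their reading is None.
At some moment in a run one of cheroot_0, cheroot_1, cheroot_2, cheroot_3, cheroot_4 may be knocked a few centimetres aside while the robot is not near it.
It also fails if it takes over 210 s, if anything falls off the work surface, if the arm or the gripper's body presses on something with over 40 N, if the wrist force passes 120 N, or if a joint passes its speed limit or range.

## Working session

There is one attempt and no reset: what is moved stays moved. The work goes in short steps, each a Python script; the robot and the scene stay as the last script left them, time stands still between calls to the robot, and variables do not carry over. Pictures are saved under pics/ and viewed, and the job is handed in when it is done.

```bash
ls; mkdir -p pics
python3 - <<'E'
from station import *
import cv2,numpy as np
np.set_printoptions(precision=4,suppress=True)
for n in("scene","top"):
    im=read_camera(n);cv2.imwrite(f"pics/{n}0.png",im[:,:,::-1]);i=camera_info(n);print(n,i["intrinsics"],i["dist"],i["T"])
print(get_time(),get_ft_force(),get_ee_rot())
E
```

```text
pics
scene [[462.6614   0.     319.8914]
 [  0.     462.6614 200.4051]
 [  0.       0.       1.    ]] [-0.0143  0.      0.      0.      0.    ] [[-0.6037  0.4282 -0.6724 -0.336 ]
 [-0.7972 -0.3234  0.5098  0.6858]
 [ 0.0009  0.8439  0.5366  0.8115]
 [ 0.      0.      0.      1.    ]]
top [[384.1414   0.     316.3935]
 [  0.     384.1414 193.2687]
 [  0.       0.       1.    ]] [-0.0154  0.      0.      0.      0.    ] [[-0.0058  0.9953 -0.097   0.4738]
 [-0.9996 -0.0031  0.0273 -0.0118]
 [ 0.0268  0.0971  0.9949  1.1822]
 [ 0.      0.      0.      1.    ]]
0.1 [-0.2199 -0.2541  0.9063] [-0.0004  0.7991 -0.6012 -0.0006]
```

View pics/scene0.png

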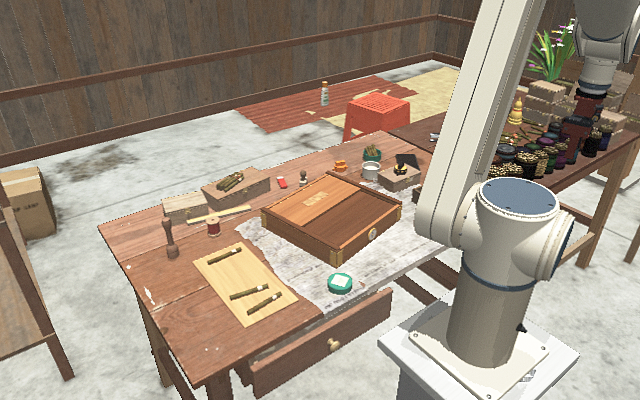

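View pics/top0.png

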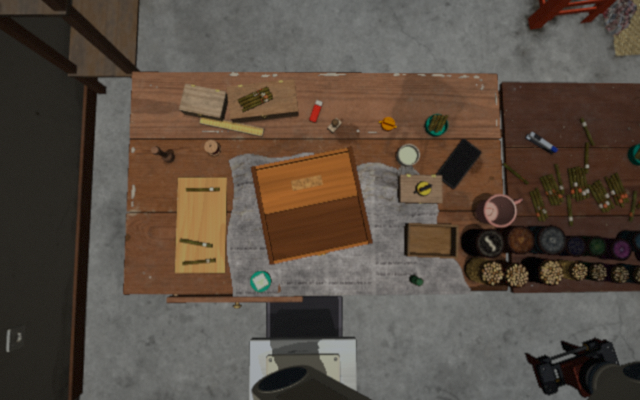

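Run:
```python
import cv2
t=cv2.imread("pics/top0.png");s=cv2.imread("pics/scene0.png")
cv2.imwrite("pics/a.png",cv2.resize(t[135:305,225:425],None,fx=4,fy=3.5,interpolation=2))
c=cv2.resize(t[160:300,120:260],None,fx=4,fy=4,interpolation=2)
cv2.imwrite("pics/b.png",c)
cv2.imwrite("pics/c.png",cv2.resize(t[100:300,370:490],None,fx=3,fy=3,interpolation=2) )
cv2.imwrite("pics/d.png",cv2.resize(s[130:330,240:440],None,fx=3,fy=3,interpolation=2))
```

```text
(no output)
```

View pics/a.png

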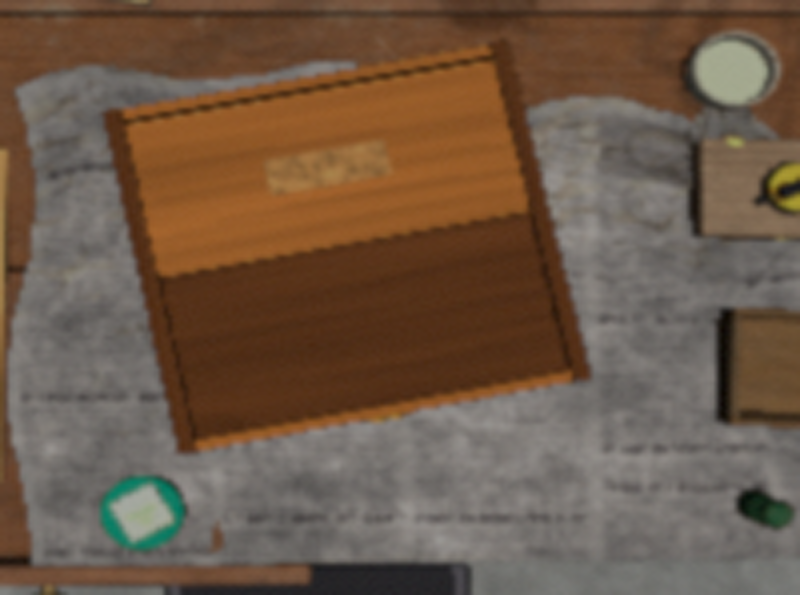

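View pics/b.png

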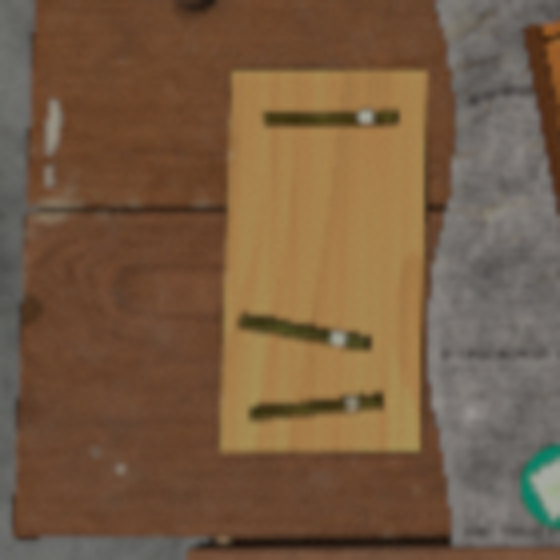

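View pics/c.png

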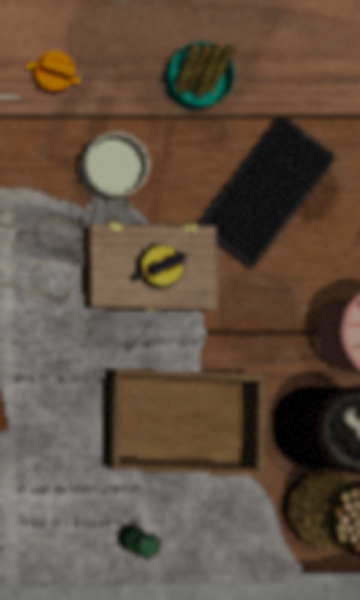

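View pics/d.png

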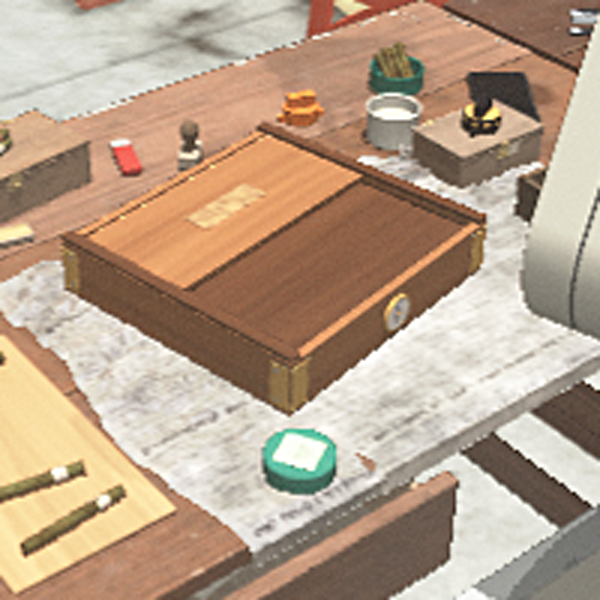

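```bash
cat > v.py <<'E'
from station import *
import cv2,numpy as np
np.set_printoptions(precision=4,suppress=True)
def ray(cam,px):
    i=camera_info(cam)
    p=cv2.undistortPoints(np.array(px,float).reshape(-1,1,2),np.array(i["intrinsics"]),np.array(i["dist"])).reshape(-1,2)
    T=np.array(i["T"]);d=np.c_[p[:,0],-p[:,1],-np.ones(len(p))]@T[:3,:3].T
    return T[:3,3],d
def onz(cam,px,z):
    o,d=ray(cam,px);return o+d*((z-o[2])/d[:,2])[:,None]
def proj(cam,P):
    i=camera_info(cam);T=np.array(i["T"]);q=(np.array(P,float).reshape(-1,3)-T[:3,3])@T[:3,:3]
    q=q*[1,-1,-1]
    return cv2.projectPoints(q,np.zeros(3),np.zeros(3),np.array(i["intrinsics"]),np.array(i["dist"]))[0].reshape(-1,2)
def rectfit(P,L,W):
    # P: 4 corners ordered (+x+y),(+x-y),(-x-y),(-x+y)
    M=np.array([[L,W],[L,-W],[-L,-W],[-L,W]])/2;Q=np.array(P)[:,:2];c=Q.mean(0)
    H=M.T@(Q-c);a=np.arctan2(H[0,1]-H[1,0],H[0,0]+H[1,1])
    R=np.array([[np.cos(a),-np.sin(a)],[np.sin(a),np.cos(a)]])
    return c,a,(Q-c)@R-M
def shot(cam,name,box=None,f=1):
    im=read_camera(cam)[:,:,::-1].copy();cv2.imwrite(f"pics/{name}_raw.png",im)
    if box: x0,y0,x1,y1=box;im=cv2.resize(im[y0:y1,x0:x1],None,fx=f,fy=f,interpolation=2)
    cv2.imwrite(f"pics/{name}.png",im);return im
E
python3 - <<'E'
from v import *
a=lambda L:[(225+x/4-.5+.125,135+y/3.5-.5+.14) for x,y in L]
P=onz("top",a([(106,110),(508,40),(590,376),(184,452)]),.074);print(P);print("chest top",rectfit(P,.29,.304))
d=lambda L:[(240+x/3-.33,130+y/3-.33) for x,y in L]
P=onz("scene",d([(62,236),(265,124),(487,216),(293,357)]),.074);print(P)
print("chest scene",rectfit(P,.29,.304))
b=lambda L:[(120+x/4-.4,160+y/4-.4) for x,y in L]
P=onz("top",b([(231,70),(428,70),(420,452),(220,452)]),.006);print(P,rectfit(P,.29,.15))
c=lambda L:[(370+x/3-.33,100+y/3-.33) for x,y in L]
P=onz("top",c([(91,225),(217,228),(217,308),(91,306)]),.052);print("box",P,rectfit(P,.088,.126))
P=onz("top",c([(105,370),(260,372),(259,468),(107,468)]),.050);print("tray",P,rectfit(P,.1,.15))
print("bandcheroots",onz("top",b([(264,119),(399,118),(238,321),(371,343),(250,412),(382,402)]),.012))
im=cv2.imread("pics/top0.png");hsv=cv2.cvtColor(im,cv2.COLOR_BGR2HSV)
m=cv2.inRange(hsv,(15,80,20),(45,255,120));
# cheroots within board: dark
bx=im[175:275,174:228].astype(int);g=bx.max(2)
mm=((g<105)).astype(np.uint8);n,l,s,ce=cv2.connectedComponentsWithStats(mm)
print(s,ce)
m=cv2.inRange(hsv,(20,120,90),(40,255,255));m=m[170:210,395:450];n,l,s,ce=cv2.connectedComponentsWithStats(m);print(s,ce)
E
```

```text
[[ 0.6619  0.1472  0.074 ]
 [ 0.7211 -0.1468  0.074 ]
 [ 0.4403 -0.2018  0.074 ]
 [ 0.3809  0.089   0.074 ]]
chest top (array([ 0.551 , -0.0281]), np.float64(0.19941204889866276), array([[-0.0016, -0.0022],
       [-0.0018,  0.002 ],
       [ 0.002 ,  0.0037],
       [ 0.0015, -0.0035]]))
[[ 0.6581  0.1483  0.074 ]
 [ 0.7164 -0.1456  0.074 ]
 [ 0.4363 -0.2048  0.074 ]
 [ 0.3784  0.0881  0.074 ]]
chest scene (array([ 0.5473, -0.0285]), np.float64(0.2024832505078374), array([[-0.0009, -0.0011],
       [-0.0029,  0.0033],
       [ 0.0008,  0.0016],
       [ 0.003 , -0.0038]]))
[[0.6396 0.3821 0.006 ]
 [0.6392 0.2317 0.006 ]
 [0.35   0.233  0.006 ]
 [0.351  0.3822 0.006 ]] (array([0.495 , 0.3072]), np.float64(-0.0027963931441074533), array([[-0.0006,  0.0003],
       [-0.0005, -0.0002],
       [ 0.0003,  0.0003],
       [ 0.0008, -0.0005]]))
box [[ 0.6391 -0.2933  0.052 ]
 [ 0.6358 -0.4204  0.052 ]
 [ 0.5556 -0.4173  0.052 ]
 [ 0.5581 -0.2911  0.052 ]] (array([ 0.5972, -0.3555]), np.float64(-0.025600430432009966), array([[-0.0037,  0.0003],
       [-0.0037, -0.0008],
       [ 0.0041,  0.
[... 959 characters left out ...]
   0   80    1    2    2]
 [  35   83    7    4   21]
 [   9   84   24    6   77]
 [   0   99   21    1   21]] [[26.3088 48.9603]
 [19.2955  0.6136]
 [38.      0.    ]
 [48.7222  0.4444]
 [ 0.      3.5   ]
 [ 1.75    7.    ]
 [23.3333 14.029 ]
 [42.     14.    ]
 [ 0.5    15.    ]
 [52.6226 33.6981]
 [ 0.6078 33.2353]
 [ 0.     51.5   ]
 [52.4    55.8   ]
 [ 0.     68.    ]
 [16.9125 66.5375]
 [47.3333 88.2059]
 [35.2857 69.7143]
 [ 0.     80.5   ]
 [38.2381 84.8571]
 [20.0519 86.7273]
 [10.     99.    ]]
[[   0    0   55   40 2091]
 [  38    4    3    1    3]
 [  22   11   12   10   54]
 [  24   18   12    8   52]] [[26.9024 19.5968]
 [39.      4.    ]
 [26.9259 14.4074]
 [30.3077 21.7885]]
```

```bash
cat >> v.py <<'E'
C=np.array([0.5492,-0.0283]);CA=0.201
def ch(x,y,z=0): # chest -> world (m)
    c,s=np.cos(CA),np.sin(CA);return np.array([C[0]+c*x-s*y,C[1]+s*x+c*y,z])
def inch(P):
    c,s=np.cos(CA),np.sin(CA);d=np.array(P)[...,:2]-C;return np.stack([c*d[...,0]+s*d[...,1],-s*d[...,0]+c*d[...,1]],-1)
def down(a): return np.array([0,np.cos(a/2),np.sin(a/2),0])
def rep(*a): print(*a,"t=%.1f"%get_time(),"tcp",np.array(get_tcp_pos()),"F",np.array(get_ft_force()),"w %.3f"%get_grip_width(),flush=True)
E
python3 - <<'E'
from v import *
a=lambda L:[(225+x/4-.4,135+y/3.5-.4) for x,y in L]
P=onz("top",a([(328,168),(162,276),(526,212)]),.068);print(inch(P))
d=lambda L:[(240+x/3-.33,130+y/3-.33) for x,y in L]
P=onz("scene",d([(227,206),(188,287),(362,178)]),.068);print(inch(P))
command_gripper(0);rep()
p=ch(.068,0.0,.12)
move_pose([.35,-.35,.25],down(CA-np.pi/2));rep()
move_pose(p,down(CA-np.pi/2));rep()
print(movel(ch(.068,0,.06),v=.03,until_force=4));rep()
wait(.3);rep()
E
```

```text
[[ 0.0662  0.0012]
 [ 0.0024  0.1369]
 [ 0.0007 -0.133 ]]
[[ 0.0652 -0.0015]
 [-0.0012  0.1265]
 [-0.0035 -0.135 ]]
t=1.4 tcp [ 0.1732 -0.6005  0.2227] F [-0.0695  0.4463 -0.1933] w 0.004
t=2.6 tcp [ 0.35   -0.3508  0.2501] F [-0.3894 -0.0863  0.235 ] w 0.005
t=4.3 tcp [ 0.6159 -0.0158  0.1204] F [ 0.4748 -0.0527  0.1294] w 0.005
True
t=5.8 tcp [ 0.6163 -0.0146  0.0684] F [-0.2645  0.6622  5.0607] w 0.002
t=6.1 tcp [ 0.6164 -0.0146  0.0684] F [1.0402 1.9059 5.854 ] w 0.005
```

Run:
```python
from v import *
for z in (.0674,.0666,.0658):
    movel(ch(.068,0,z),v=.02);wait(.1);rep(z)
    if get_ft_force()[2]>13:break
```

```text
0.0674 t=6.4 tcp [ 0.6167 -0.0146  0.0684] F [0.11   1.8253 7.7096] w 0.001
0.0666 t=6.8 tcp [ 0.6174 -0.0145  0.0683] F [-0.7719  1.4289 12.2277] w 0.004
0.0658 t=7.1 tcp [ 0.6181 -0.0143  0.0683] F [-1.1623  2.4658 16.3485] w 0.004
```

Run:
```python
from v import *
movel(ch(.038,0,.0658),v=.04);rep()
shot("top","o1",(225,135,425,305),3.5)
print(inch(get_tcp_pos()))
```

```text
t=8.0 tcp [ 0.5887 -0.0202  0.0682] F [-1.6067  3.8437 17.8785] w -0.000
[ 0.0403 -0.    ]
```

View pics/o1.png

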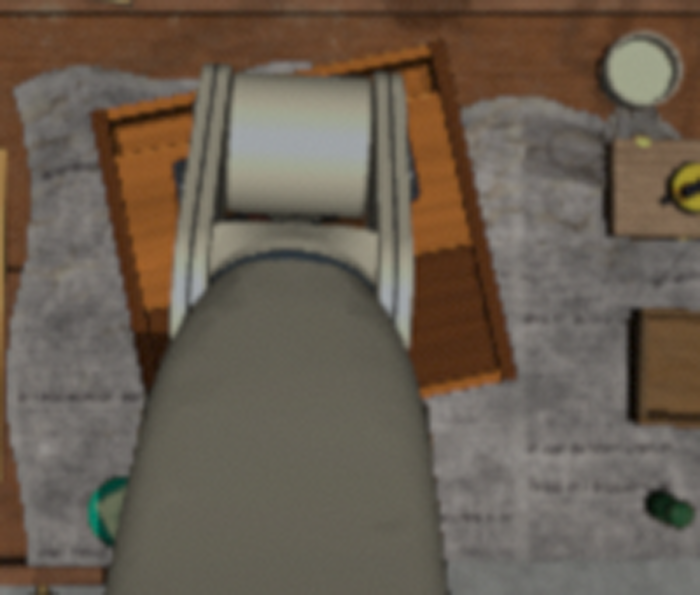

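Run:
```python
from v import *
print(movel(ch(-.045,0,.0658),v=.05));rep()
print(inch(get_tcp_pos()))
print(movel(ch(-.08,0,.0658),v=.03,until_force=4.5));rep()
print(inch(get_tcp_pos()))
```

```text
False
t=9.9 tcp [ 0.5078 -0.0367  0.0682] F [-1.3815  7.0511 22.7343] w 0.005
[-0.0423  0.0001]
True
t=10.6 tcp [ 0.4919 -0.0399  0.0683] F [0.0125 0.4683 5.3824] w 0.008
[-0.0585  0.    ]
```

Run:
```python
from v import *
movel(ch(-.0585,0,.10),v=.1)
move_pose(ch(-.10,-.22,.22),down(CA-np.pi/2));rep()
shot("top","o2",(225,135,425,305),3.5)
shot("scene","o3",(240,130,440,330),3)
```

```text
t=12.0 tcp [ 0.4945 -0.2627  0.2188] F [-0.2192 -0.1293  0.1608] w 0.006
```

View pics/o2.png

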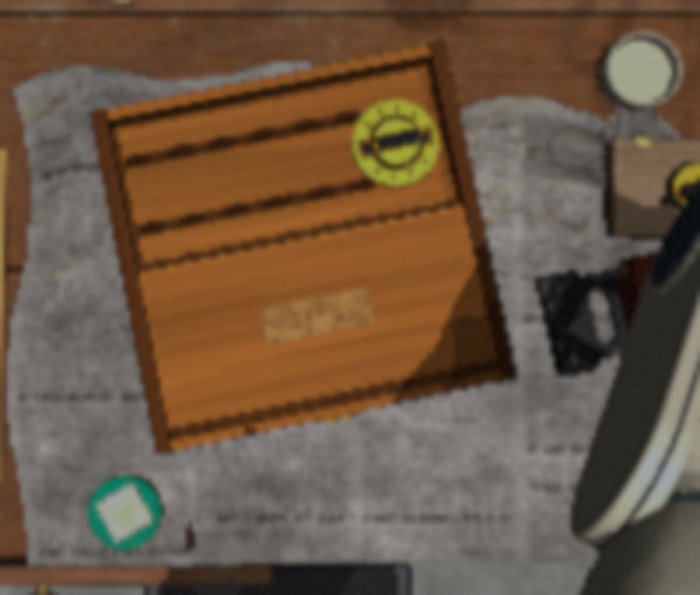

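View pics/o3.png

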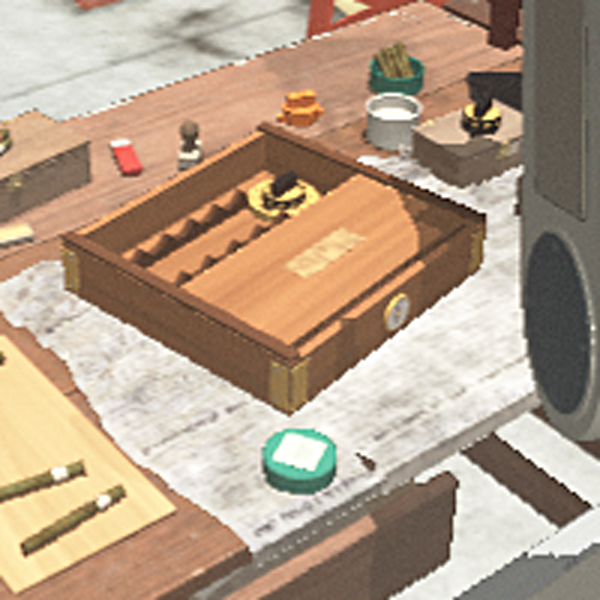

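Run:
```python
from v import *
a=lambda L:[(225+x/3.5-.4,135+y/3.5-.4) for x,y in L]
print(inch(onz("top",a([(318,315),(146,270),(460,205),(172,431)]),.068)))
print("collar top z30",inch(onz("top",a([(397,142)]),.030)), "bar top z54",inch(onz("top",a([(400,139)]),.054)), "lugs z28",inch(onz("top",a([(366,149),(426,135)]),.028)))
d=lambda L:[(240+x/3-.33,130+y/3-.33) for x,y in L]
print(inch(onz("scene",d([(325,252)]),.068)),"collar",inch(onz("scene",d([(285,199)]),.03)))
```

```text
[[-0.0588  0.0009]
 [ 0.0065  0.1325]
 [ 0.0065 -0.134 ]
 [-0.127   0.1372]]
collar top z30 [[ 0.0738 -0.0978]] bar top z54 [[ 0.0728 -0.0982]] lugs z28 [[ 0.0735 -0.0704]
 [ 0.075  -0.1241]]
[[-0.06  -0.002]] collar [[ 0.0686 -0.0977]]
```

Run:
```python
from v import *
q=down(CA-np.pi/2)
move_pose(ch(-.055,0,.09),q)
movel(ch(-.055,0,.06),v=.03,until_force=4);rep()
movel(ch(-.055,0,.0655),v=.02);wait(.1);rep()
for x in(-.059,-.063,-.067,-.071):
    movel(ch(x,0,.0655),v=.03);wait(.1);rep(x,inch(get_tcp_pos()))
movel(ch(-.071,0,.10),v=.1)
move_pose(ch(-.10,-.22,.22),q)
shot("top","o4",(225,135,425,305),3.5)
```

```text
t=13.9 tcp [ 0.4958 -0.0392  0.0684] F [1.3781 1.895  5.1353] w 0.005
t=14.3 tcp [ 0.499  -0.0387  0.0681] F [-0.613   6.5482 27.769 ] w 0.005
-0.059 [-0.0553 -0.0001] t=14.6 tcp [ 0.4951 -0.0395  0.0681] F [ 0.9859  7.186  28.4457] w 0.002
-0.063 [-0.0571 -0.0008] t=15.0 tcp [ 0.4935 -0.0405  0.0682] F [ 5.6806  6.7868 20.7814] w 0.009
-0.067 [-0.0602 -0.0013] t=15.4 tcp [ 0.4904 -0.0416  0.0682] F [ 8.0235  5.5263 18.1818] w 0.006
-0.071 [-0.064  -0.0016] t=15.8 tcp [ 0.4868 -0.0426  0.0682] F [10.1651  4.0189 16.6691] w 0.007
```

View pics/o4.png

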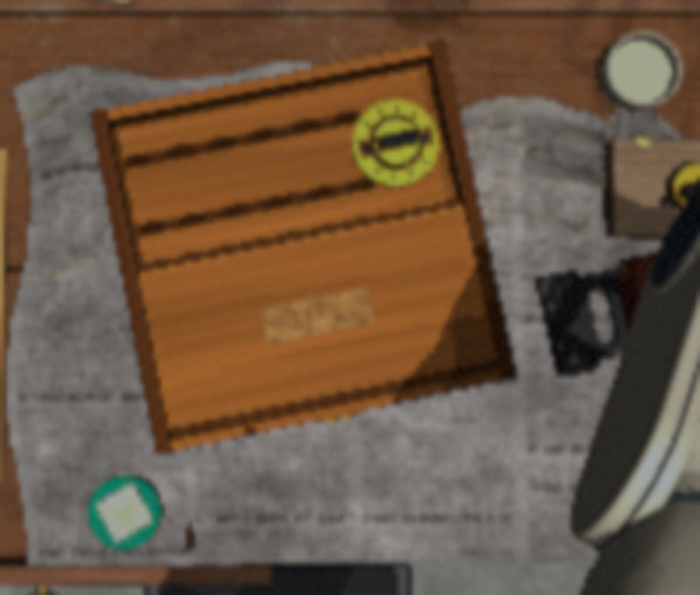

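Run:
```python
from v import *
command_gripper(.45)
move_pose(ch(.0715,-.098,.13),down(CA));rep()
print(movel(ch(.0715,-.098,.041),v=.08,until_force=6));rep(1)
command_gripper(0);rep("grip");print(inch(get_tcp_pos()))
movel(ch(.0715,-.098,.15),v=.1);rep("up")
shot("top","p1",(325,135,485,285),4)
```

```text
t=19.2 tcp [ 0.6387 -0.1105  0.1302] F [ 0.1332 -0.5745  0.0916] w 0.448
False
1 t=20.5 tcp [ 0.6393 -0.1101  0.0416] F [ 1.0536  0.063  -0.0847] w 0.452
grip t=21.0 tcp [ 0.6389 -0.1101  0.0412] F [0.1124 1.2132 1.2779] w 0.131
[ 0.0716 -0.098 ]
up t=22.3 tcp [ 0.6383 -0.11    0.1492] F [ 0.0417 -0.7084 -0.3477] w 0.133
```

View pics/p1.png

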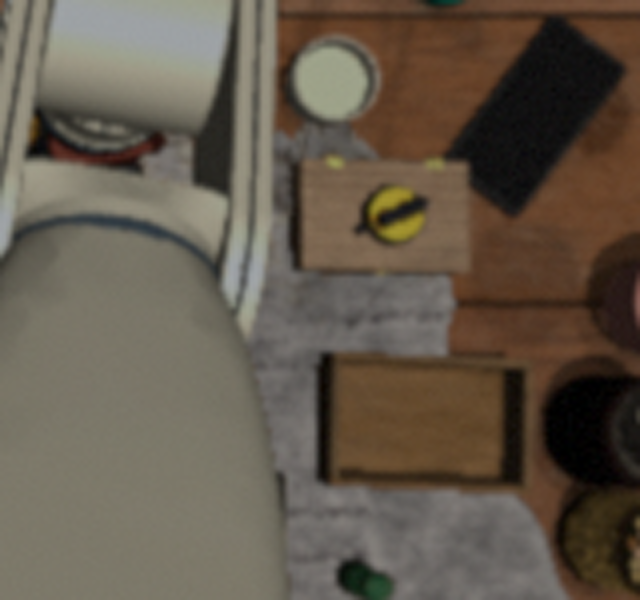

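Run:
```python
from v import *
q=down(-.02)
move_pose([.446,-.380,.15],q);rep()
print(movel([.446,-.380,.027],v=.1,until_force=6));rep()
command_gripper(.3);rep()
movel([.446,-.380,.16],v=.15)
move_pose([.42,-.25,.22],q);rep()
shot("top","p2",(325,135,485,285),4)
shot("scene","p3",(300,130,460,280),4)
```

```text
t=23.6 tcp [ 0.4467 -0.3795  0.15  ] F [-0.4845  0.3574 -1.4629] w 0.136
True
t=24.8 tcp [ 0.4456 -0.3796  0.0265] F [-0.8125  1.0168  5.2143] w 0.132
t=25.3 tcp [ 0.4446 -0.3787  0.0251] F [-0.211   1.0393  0.6157] w 0.303
t=27.0 tcp [ 0.4205 -0.2505  0.2197] F [ 0.9273  0.2023 -0.2302] w 0.303
```

View pics/p2.png

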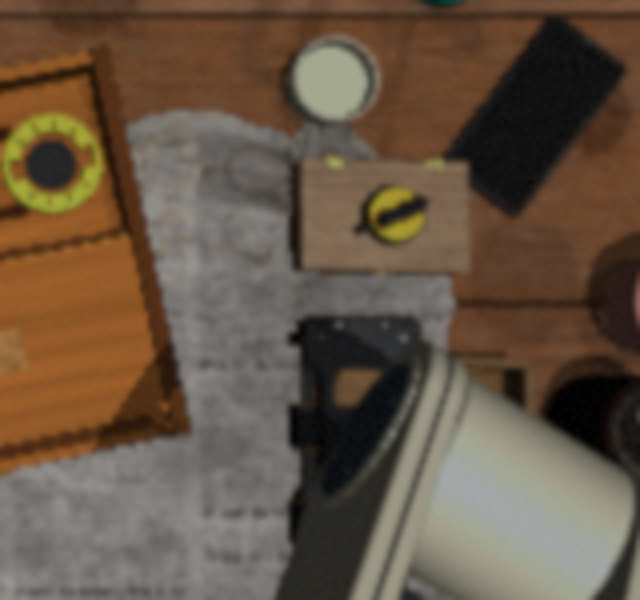

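View pics/p3.png

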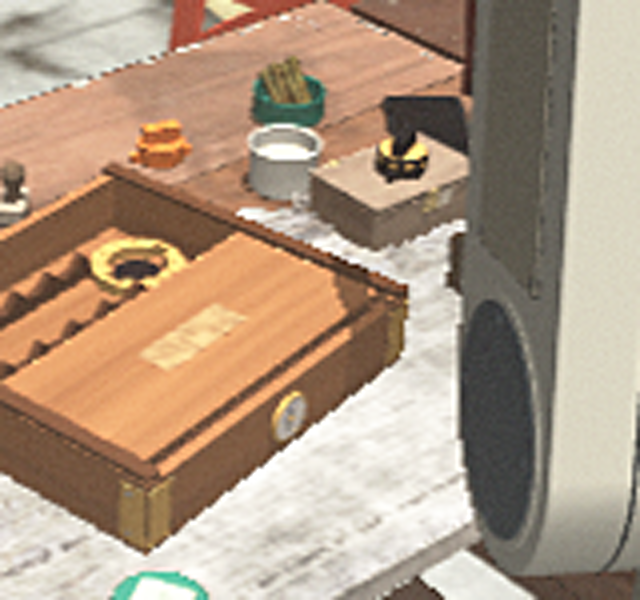

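Run:
```python
from v import *
top=cv2.imread("pics/p2_raw.png");sc=cv2.imread("pics/p3_raw.png")
def comp(im,box,lo,hi):
    x0,y0,x1,y1=box;h=cv2.cvtColor(im[y0:y1,x0:x1],cv2.COLOR_BGR2HSV);m=cv2.inRange(h,lo,hi)
    m=cv2.morphologyEx(m,cv2.MORPH_CLOSE,np.ones((3,3),np.uint8))
    pts=cv2.findNonZero(m)
    n,l,s,c=cv2.connectedComponentsWithStats(m);print(s[1:].tolist());
    k=1+np.argmax(s[1:,4]); pts=np.argwhere(l==k)[:,::-1].astype(np.float32)
    e=cv2.fitEllipse(cv2.convexHull(pts)) ;return np.array(e[0])+[x0,y0],e
c,e=comp(top,(322,158,354,192),(22,120,90),(40,255,255));print("ring top",c,e,inch(onz("top",[c],.03)))
c,e=comp(sc,(318,185,352,207),(18,110,120),(40,255,255));print("ring scene",c,e,inch(onz("scene",[c],.03)))
c,e=comp(top,(412,178,436,200),(22,120,90),(40,255,255));print("hum top",c,e,onz("top",[c],.07))
c2=c
P=lambda L,o:[(o[0]+x/4-.375,o[1]+y/4-.375) for x,y in L]
b=onz("top",P([(382,222),(427,201)],(325,135)),.086);print("bar",b,b[:,:2].mean(0),"axis",np.arctan2(*(b[1]-b[0])[[1,0]]),np.linalg.norm(b[1]-b[0]))
l=onz("top",P([(359,229),(432,201)],(325,135)),.058);print("lug",l,l.mean(0))
s=onz("scene",P([(403,165)],(300,130)),.07);print("hum scene body",s)
s=onz("scene",P([(404,138)],(300,130)),.086);print("hum scene bar",s)
```

```text
[[3, 5, 26, 25, 295]]
ring top [337.4346 175.4084] ((15.434595108032227, 17.408405303955078), (24.667312622070312, 25.108312606811523), 112.45121765136719) [[ 0.0735 -0.0959]]
[[5, 5, 24, 14, 120], [31, 9, 3, 1, 3]]
ring scene [333.4562 195.948 ] ((15.456185340881348, 10.948016166687012), (13.940207481384277, 23.417158126831055), 88.74271392822266) [[ 0.0717 -0.0954]]
[[5, 3, 11, 8, 48], [8, 10, 11, 8, 50]]
hum top [425.4325 191.6719] ((13.432493209838867, 13.671867370605469), (5.528010368347168, 12.035408020019531), 63.93915557861328) [[ 0.5859 -0.3628  0.07  ]]
bar [[ 0.5888 -0.3423  0.086 ]
 [ 0.6041 -0.3758  0.086 ]] [ 0.5964 -0.3591] axis -1.1439464837510571 0.03676977857004096
lug [[ 0.5866 -0.3334  0.058 ]
 [ 0.6074 -0.3889  0.058 ]] [ 0.597  -0.3611  0.058 ]
hum scene body [[ 0.578  -0.3427  0.07  ]]
hum scene bar [[ 0.5908 -0.3548  0.086 ]]
```

Run:
```python
from v import *
x,y=.5945,-.3590
command_gripper(.7)
q=down(-1.19)
move_pose([x,y,.16],q)
print(movel([x,y,.074],v=.08,until_force=6));rep()
command_gripper(0);rep("sq")
command_gripper(.6)
movel([x,y,.13],v=.15)
command_gripper(.45)
q=down(-1.19+np.pi/2)
move_pose([x,y,.13],q)
print(movel([x,y,.073],v=.08,until_force=6));rep()
command_gripper(0);rep("grip")
movel([x,y,.17],v=.12);rep("up")
shot("scene","h1",(300,130,460,280),4)
```

```text
False
t=30.1 tcp [ 0.5949 -0.3593  0.0747] F [-0.1438  0.1063  0.416 ] w 0.699
sq t=30.6 tcp [ 0.5945 -0.359   0.0742] F [-1.0747 -0.2427  0.5603] w 0.382
False
t=34.4 tcp [ 0.5948 -0.3592  0.0733] F [ 0.1941 -0.2805  0.4629] w 0.450
grip t=34.9 tcp [ 0.5947 -0.3591  0.0733] F [-0.1151 -0.054   2.3063] w 0.134
up t=35.9 tcp [ 0.594  -0.3587  0.1691] F [ 0.5025  0.8115 -1.2483] w 0.134
```

View pics/h1.png

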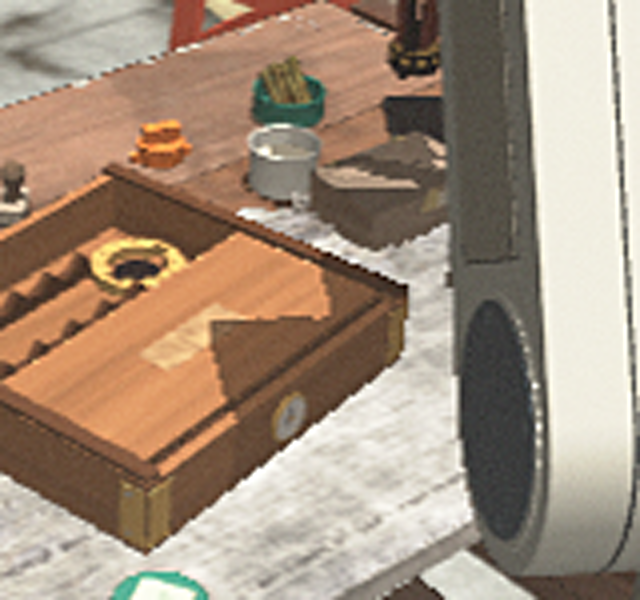

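Run:
```python
from v import *
x,y=.0722,-.0965
move_pose(ch(x,y,.15),down(CA));rep()
movel(ch(x,y,.07),v=.1);rep()
print(movel(ch(x,y,.0405),v=.03,until_force=4));rep()
```

```text
t=36.9 tcp [ 0.6393 -0.1093  0.1499] F [ 0.2442  0.1745 -1.3386] w 0.134
t=37.9 tcp [ 0.6397 -0.1085  0.0705] F [-0.2184  0.2748 -0.9572] w 0.138
True
t=38.8 tcp [ 0.6389 -0.1084  0.0411] F [-1.1358 -0.032   4.9395] w 0.136
```

Run:
```python
from v import *
command_gripper(.4);rep()
print(inch(get_tcp_pos()))
movel(ch(.0722,-.0965,.15),v=.15)
move_pose([.42,.15,.25],down(.2));rep()
shot("top","h2",(325,135,485,285),4)
shot("top","h2b",(170,160,370,310),4)
shot("scene","h3",(240,130,440,280),4)
```

```text
t=39.4 tcp [ 0.6379 -0.1082  0.0402] F [0.2004 0.39   0.2314] w 0.401
[ 0.071 -0.096]
t=41.6 tcp [0.4208 0.1497 0.2498] F [ 0.1355  0.4693 -0.3734] w 0.402
```

View pics/h2.png

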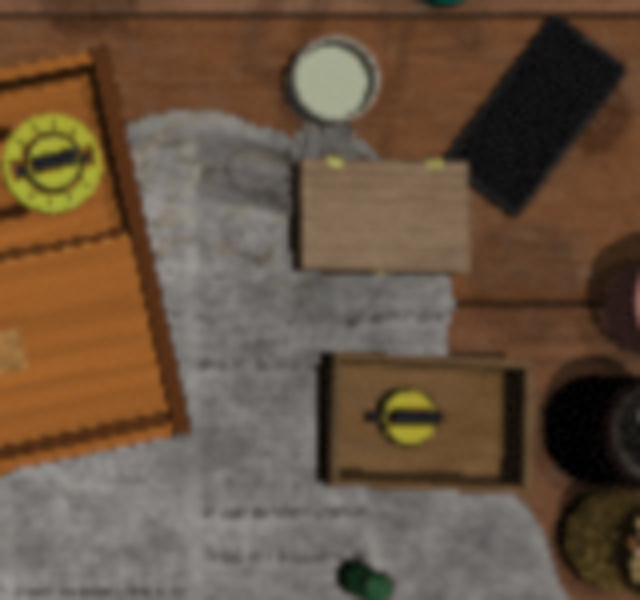

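View pics/h2b.png

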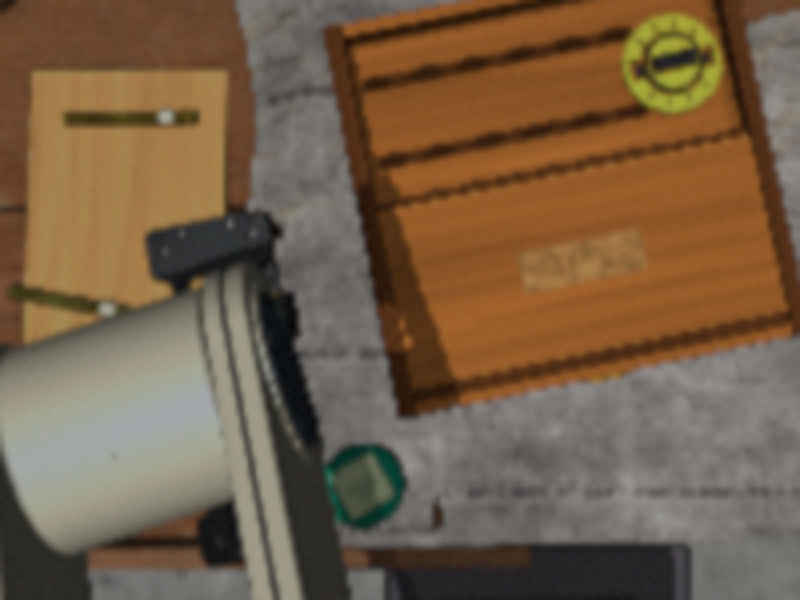

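View pics/h3.png

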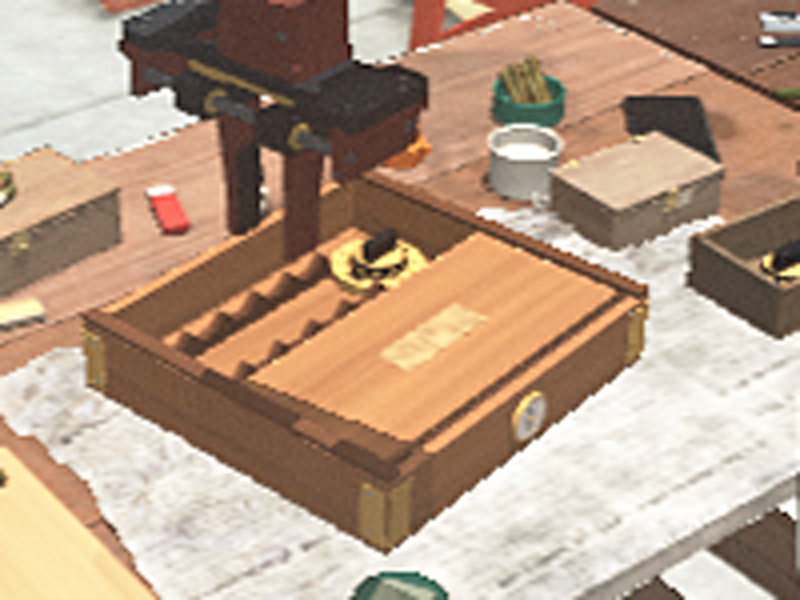

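Run:
```python
from v import *
move_pose([.40,-.12,.3],down(.2));rep()
im=shot("scene","k1",(260,165,380,245),6.5)
for xb in(.0425,.1025):
  for i in range(5):
    p=proj("scene",[ch(xb-.004,.1045-.037*i,.032)])[0]; q=((p+.5-[260,165])*6.5).astype(int);cv2.circle(im,tuple(map(int,q)),3,(255,0,0),-1)
  for i in range(6):
    p=proj("scene",[ch(xb-.004,.123-.037*i,.043)])[0]; q=((p+.5-[260,165])*6.5).astype(int);cv2.circle(im,tuple(map(int,q)),3,(0,0,255),-1)
cv2.imwrite("pics/k1.png",im)
im=shot("top","k2",(165,165,345,295),4.4)
```

```text
t=42.8 tcp [ 0.4001 -0.1196  0.2998] F [-0.5093  0.3045 -0.3419] w 0.401
```

View pics/k1.png

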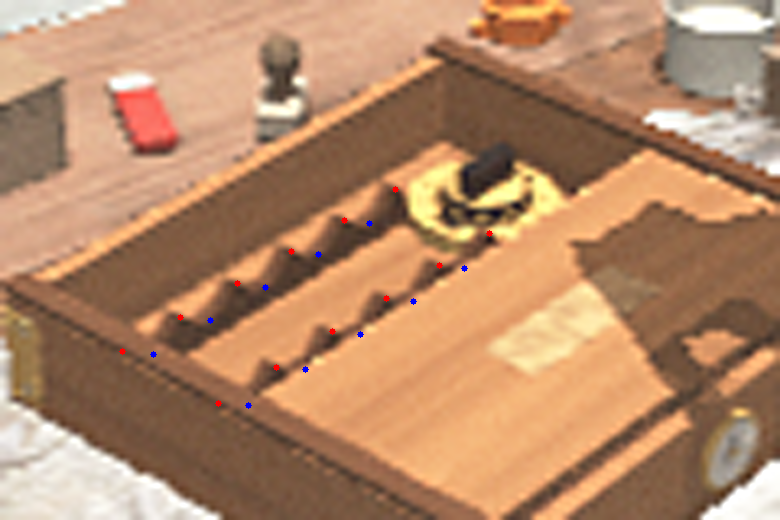

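View pics/k2.png

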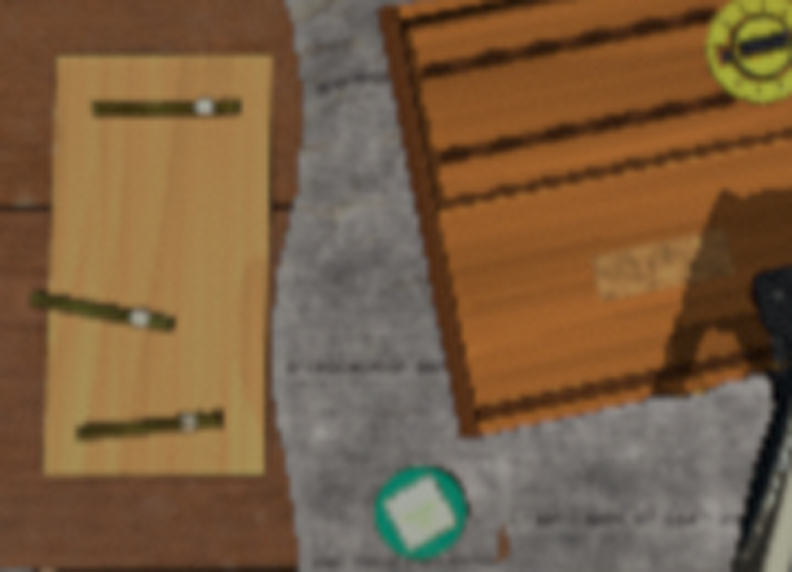

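```bash
cat >> v.py <<'E'
def pick_place(e1,e2,notch,bx=-.0012):
    P=onz("top",[e1,e2],.012);L=np.linalg.norm(P[1]-P[0]);m=P.mean(0)+[bx,0,0]
    d=P[1]-P[0];ax=np.arctan2(d[1],d[0]);a=ax+np.pi/2
    a=(a+np.pi/2)%np.pi-np.pi/2
    print("mid",m,"len",L,"a",a)
    assert .09<L<.11
    command_gripper(.45)
    x,y=m[:2];q=down(a)
    move_pose([x,y,.10],q)
    print(movel([x,y,.0078],v=.1,until_force=6));rep("dn")
    command_gripper(0);rep("grip")
    movel([x,y,.15],v=.2)
    ny=.1045-.037*notch
    q=down(CA-np.pi/2)
    move_pose(ch(.0722,ny,.15),q)
    movel(ch(.0722,ny,.06),v=.15)
    print(movel(ch(.0722,ny,.0345),v=.05,until_force=4));rep("placed")
    command_gripper(.28)
    movel(ch(.0722,ny,.15),v=.2)
E
python3 - <<'E'
from v import *
k=lambda x,y:(165+x/4.4-.39,165+y/4.4-.39)
pick_place(k(93,108),k(240,107),1)
move_pose([.40,-.12,.3],down(.2))
shot("top","m1",(165,145,345,275),4.4)
shot("scene","m2",(180,165,380,315),4)
E
```

```text
mid [0.6007 0.303  0.012 ] len 0.10121212580892841 a 0.003914869047931369
True
dn t=46.0 tcp [0.5995 0.3025 0.0064] F [-1.1686 -0.1301  5.9679] w 0.451
grip t=46.5 tcp [0.6    0.3026 0.0064] F [2.0471 0.2402 6.3508] w 0.123
False
placed t=49.8 tcp [0.6064 0.0522 0.0343] F [0.743  0.3439 0.4626] w 0.127
```

View pics/m1.png

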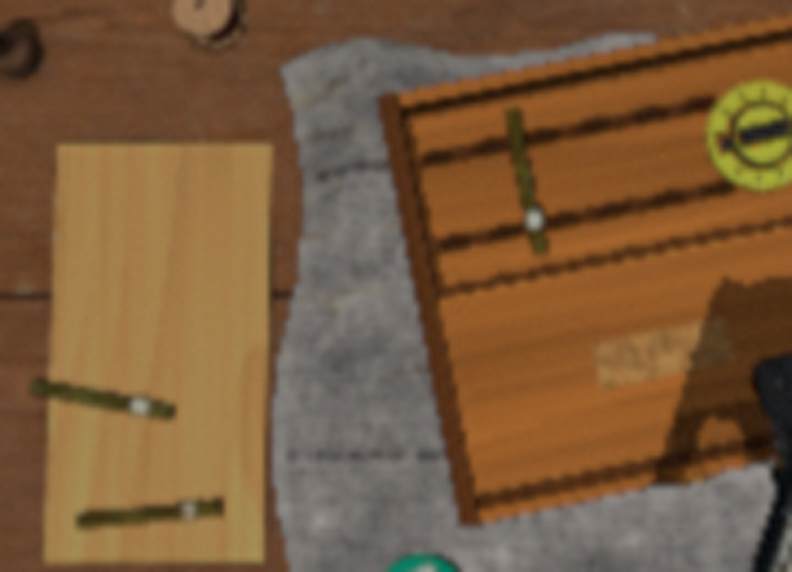

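View pics/m2.png

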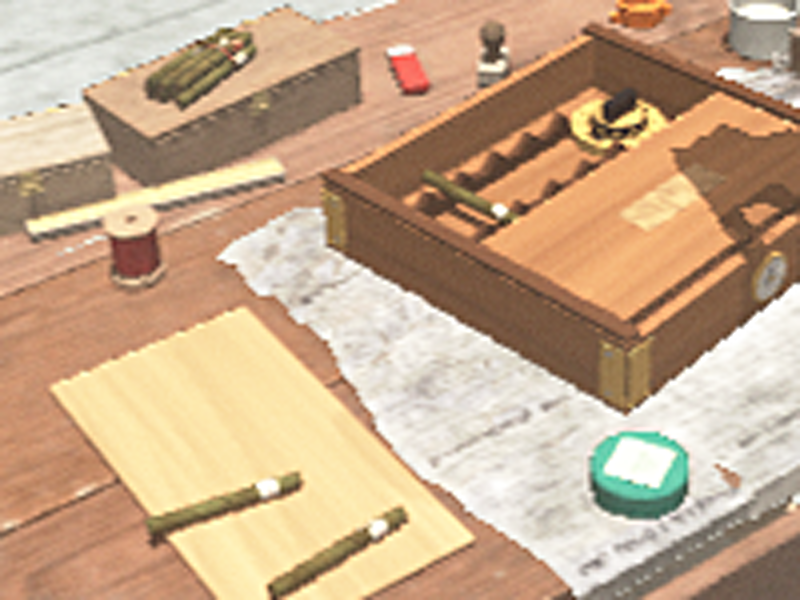

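```bash
sed -i 's/\.0078\]/.0085]/' v.py
python3 - <<'E'
from v import *
k=lambda x,y:(165+x/4.4-.39,145+y/4.4-.39)
pick_place(k(32,386),k(173,411),2)
move_pose([.40,-.12,.3],down(.2))
shot("top","n1",(165,145,345,275),4.4)
E
```

```text
mid [0.4612 0.3435 0.012 ] len 0.09791509239915115 a -0.17946054565195868
False
dn t=56.2 tcp [0.4616 0.3438 0.009 ] F [0.2887 0.1699 0.4633] w 0.451
grip t=56.7 tcp [0.4613 0.3436 0.0088] F [-1.5707 -0.0167  2.507 ] w 0.126
True
placed t=60.2 tcp [0.6133 0.0166 0.0348] F [0.096  3.2235 1.2025] w 0.122
```

View pics/n1.png

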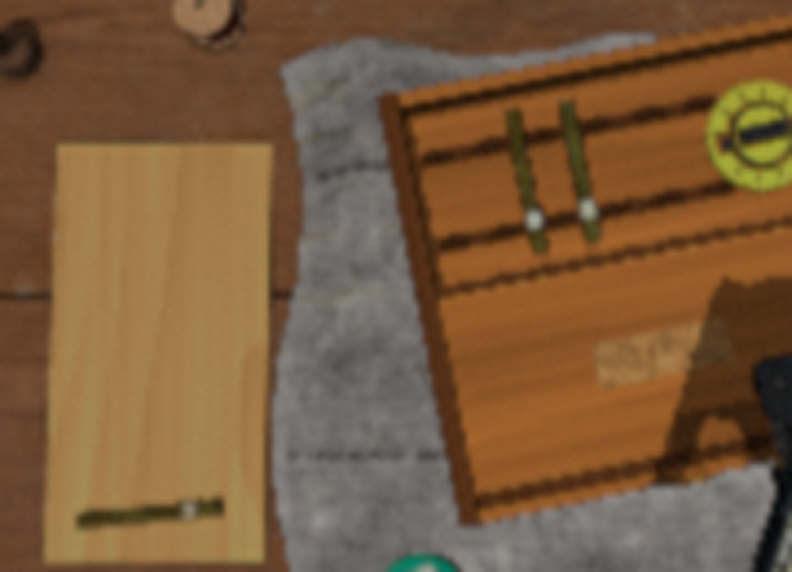

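Run:
```python
from v import *
k=lambda x,y:(165+x/4.4-.39,145+y/4.4-.39)
pick_place(k(78,519),k(222,507),3)
move_pose([.40,-.18,.3],down(.2))
shot("top","r1",(165,135,485,275),2.5)
shot("scene","r2",(240,145,400,245),5)
```

```text
mid [0.3836 0.3094 0.012 ] len 0.09752350488029589 a 0.07658861185696964
False
dn t=66.3 tcp [0.384  0.3096 0.0089] F [ 0.464   0.0097 -0.5232] w 0.450
grip t=66.9 tcp [0.3837 0.3095 0.0087] F [-0.3082  0.1636  3.7296] w 0.122
True
placed t=70.5 tcp [ 0.6207 -0.0198  0.0349] F [0.1742 2.4198 1.0673] w 0.126
```

View pics/r1.png

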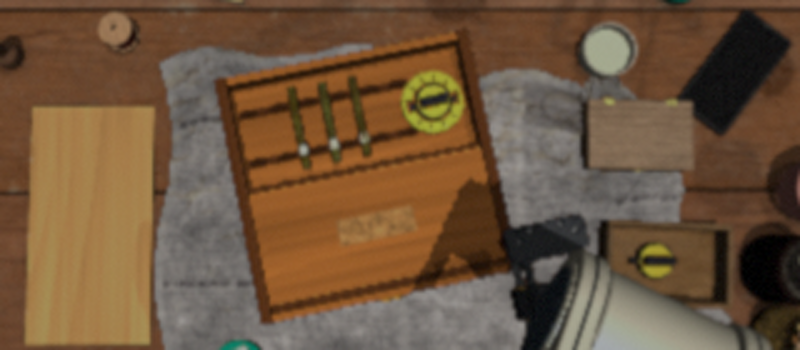

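View pics/r2.png

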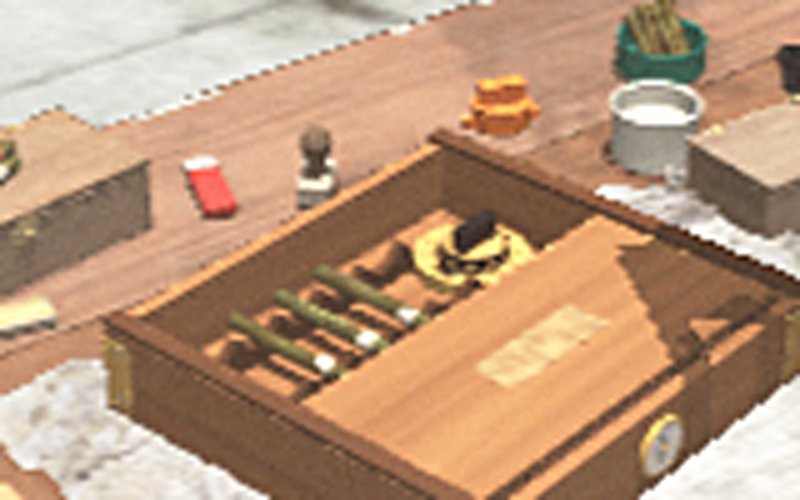

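Run:
```python
from v import *
q=down(CA-np.pi/2)
command_gripper(0)
move_pose(ch(-.06,0,.10),q)
movel(ch(-.06,0,.06),v=.03,until_force=4);rep()
movel(ch(-.06,0,.0658),v=.02);wait(.1);rep()
for x in(-.03,0,.03,.055):
    movel(ch(x,0,.0658),v=.05);rep(x,inch(get_tcp_pos()))
for x in(.06,.064,.068,.072,.076,.080):
    movel(ch(x,0,.0658),v=.03);wait(.1);rep(x,inch(get_tcp_pos()))
    f=np.array(get_ft_force())
    if f[0]<-9:break
```

```text
t=76.7 tcp [ 0.491  -0.0401  0.0683] F [1.1089 1.1426 6.1611] w 0.002
t=77.1 tcp [ 0.4935 -0.0397  0.0681] F [-1.1964  6.48   25.1208] w 0.010
-0.03 [-0.0266 -0.0001] t=77.8 tcp [ 0.5231 -0.0337  0.0682] F [-0.6932  4.7758 21.8687] w 0.002
0 [ 0.0033 -0.0001] t=78.6 tcp [ 0.5525 -0.0277  0.0682] F [ 0.4665  4.323  19.0575] w 0.006
0.03 [ 0.0333 -0.0001] t=79.3 tcp [ 0.5818 -0.0218  0.0682] F [-0.4577  4.6085 18.1685] w 0.004
0.055 [ 0.0582 -0.0002] t=80.0 tcp [ 0.6063 -0.0168  0.0683] F [ 1.009   3.0914 16.7965] w 0.004
0.06 [ 0.063  -0.0002] t=80.4 tcp [ 0.611  -0.0159  0.0682] F [ 0.4849  2.5512 15.9569] w 0.005
0.064 [ 0.067  -0.0002] t=80.8 tcp [ 0.6148 -0.0151  0.0683] F [-0.2027  3.117  16.2165] w 0.003
0.068 [ 0.07   -0.0002] t=81.2 tcp [ 0.6178 -0.0145  0.0682] F [-1.9985  1.1593 19.2432] w 0.009
0.072 [ 0.0701 -0.0001] t=81.5 tcp [ 0.618  -0.0144  0.0681] F [-14.7995  -2.2451  31.1541] w 0.003
```

Run:
```python
from v import *
movel(ch(.072,0,.12),v=.1);rep()
move_pose([.36,-.25,.3],down(CA-np.pi/2));rep()
shot("top","z1",(165,130,485,290),2.5)
shot("scene","z2",(240,130,440,280),4)
```

```text
t=82.2 tcp [ 0.6195 -0.0139  0.1196] F [0.2467 0.895  0.602 ] w 0.007
t=83.7 tcp [ 0.3605 -0.2497  0.2996] F [ 0.3124 -0.1    -0.1312] w 0.005
```

View pics/z1.png

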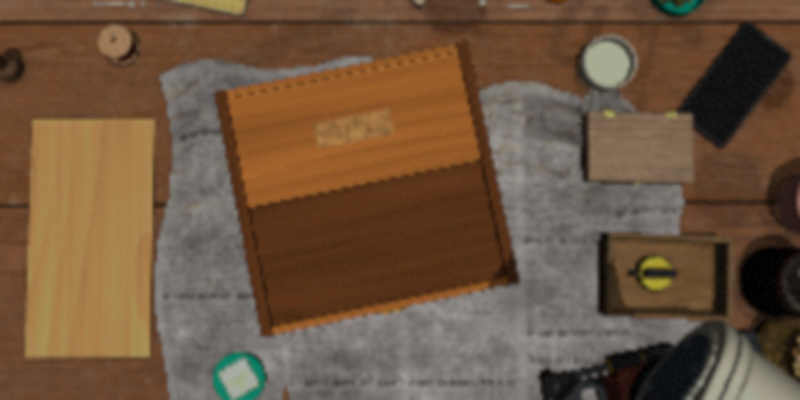

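View pics/z2.png

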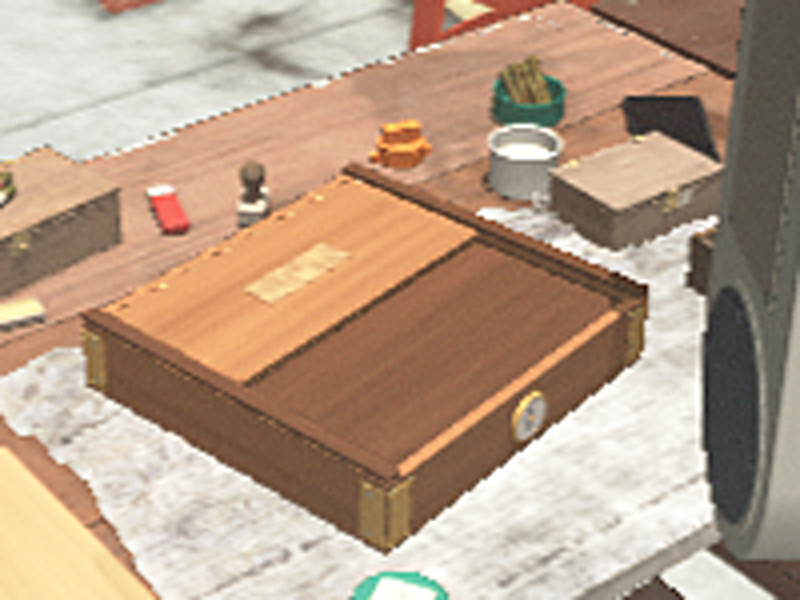

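The cover is fully shut: there is no gap at the rear wall in either view. The old humidifier lies in the tray and the rolling board is empty.

```bash
python3 -c "
from station import *
print(job_done(),get_time())"
```

```text
the job is handed in; nothing more can be done
the job is handed in; nothing more can be done
```

The humidor chest is restocked and handed in at about 84 s of the 210 s allowed. No verdict was reported.

- **Cover open:** I pressed on the cork strip and dragged the cover back. My force readings the first time did not clearly show a stop. I pressed and pulled again, and the pull rose to about 10 N while the cover stayed put, so it was at its front stop.
- **Humidifiers:** The dried-out one is in the tray. The fresh one went into the collar and dropped all the way: the tool reached 41.1 mm against 41.3 mm expected. The cover later passed over it freely.
- **Cheroots:** Three were on the board, and one was knocked a few centimetres aside during the run. I measured it again before picking it up. They now lie in notches 1, 2 and 3, and the camera views showed them lying in the notches before I closed the cover.
- **Cover shut:** I pushed it until the force rose to about 15 N with no further movement. Both cameras show no gap at the rear wall.

The glue pot, the thread spool and the orange look-alike were not touched. The two cameras disagreed by about 4 mm on where the chest sits front to back. I used the average, and the pressing, grasping and placing all came out right with it.

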